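# Gauge a press spindle with pitch-comb leaves

## Robot

A 7-joint arm with a two-finger parallel gripper is mounted at the origin on the work surface. World frame = base frame: x ahead of the robot, y to its left, z up, the work surface at z = 0. Lengths are in m, angles in degrees, forces in N, time in s.
With the tool pointing down it reaches from about 0.425 to 0.875 m from the base axis. Payload 4.7 kg.
Tool frame: the origin (TCP) lies at the very end of the fingers, on their centre line; the grasp point (between the pads) lies env.grip_point_offset behind it (env.grip_point_offset is the distance from the TCP to the grasp point, in m); z points along the fingers, y is the direction in which the jaws open and shut (so a half turn about z gives the same grasp; the last joint's range is limited). The gripper opens to 87 mm and grips with 3 to 60 N. Pads are 19 mm wide; open, the fingers measure 117 mm over their backs; the gripper's body (75 mm by 190 mm) begins 51 mm behind the grasp point.
Start: joints at [-73.218, 18.392, -4.016, 83.108, 1.295, 78.541, -3.26], TCP at [0.179, 0.625, 0.223] pointing down, gripper open.
Joint ranges: [-163.93, 163.93], [-17.29, 119.83], [-79.2, 71.16], [3.27, 140.29], [-89.18, 269.18], [5.43, 117.66], [-154.24, 154.24]. Speed limits (degrees/s): [147.25, 147.25, 180, 180, 180, 180, 180].

## Interface

Orientations are given as [roll, pitch, yaw] about the fixed x, y, z axes, in that order (R = Rz(yaw) Ry(pitch) Rx(roll)).
In Python, from cell import env gives the robot as it stands.
- The arm moves only by the tool send_rows, never from a script. Its argument "plan" is a list of rows, each a list of 7 numbers: the finger opening in mm, from 0 to 87, then the shift along the tool's x, y, z in mm, then the turn, a rotation vector about the tool's x, y, z in rad. A call has 1 to 12 rows; each row shifts and turns the commanded pose from where the row before left it, along the tool's axes as they then stand; what a row does not reach is not made up. A row lasts 1/10 s, in which the tool goes at most 50 mm and 8.59 degrees, less where a joint would pass 70% of its speed; a pose out of reach is approached as far as the arm can. A call is refused whole if a number of a shift passes 50 or a number of a turn 0.15, either way. A call with a gripper value outside its range is refused whole. The fingers move at their own pace and stop on an object; "grip_force" is the grip in N (left out, the last holds). Time passes only in rows, so rows that do not move let the fingers close. It gives the time, the measured TCP pose, the force and the opening at its end, in the units of the state.
- env.get_obs(): the state, without advancing time (a new reading comes with each control period).
- env.read_camera(name): name is "scene" or "top" or "wrist"; returns the picture (420x560x3 uint8, red, green, blue); there is no depth.
- env.get_calibration(name): a dict with "fx", "fy", "cx", "cy" (pixels), "extrinsics" (4x4, takes a point from camera to world coordinates). Camera axes: x right, y down, z forward; pixel columns grow to the right and rows downward; lengths in m; the calibration is good to about 2 mm. A picture is of the moment at which its call begins: read the wrist's pose just before it. get_calibration takes no time and is no camera call; for the wrist camera it gives the pose at the moment of the call.
- env.sign_off(): hands the job in, once; it reports no verdict.
Trained networks look in the newest picture that a camera, given by its name, has taken for a name from the list of things; names that differ only in an ending like _2 or _b are one class to them, and where a whole thing is asked for, a point or a joint stands for the part that bears it (a point fixed in the world has none). Each returns a list of dicts, best first, with "confidence" (0 to 1); they miss things now and then, are a little off and sometimes report something else, mostly with a low value. They report only what shows in the picture. A call takes as long as a camera call. They do not tell look-alikes from the thing itself.
- env.regions_of(camera, query): "region" (420x560 bool, what is visible of it) and "rect" ([left, top, right, bottom] in pixels, round what is visible of it).
The state is a dict: "time_s": time; "qpos": joint angles; "joint_velocities": joint speeds; "effort": joint torques, N m; "tool_pos": TCP position; "tool_rot": TCP orientation; "force": force on the tool from outside, world axes, zero at the start; "wrist_torque": the same for the moment, N m; "grip_width": finger opening in m.
Only numpy, scipy, OpenCV 4.12 (cv2) and the standard library are available. Lean on these libraries where they do the work, as an engineer would, in place of code of your own. Each camera call takes 0.05 s, during which the arm holds its last target. There are 200 camera calls.

## Task

Find out which of the three pitch-comb leaves fits the thread of the front press spindle by meshing them gently against it from the beech rest, and leave the one that fits lying flat on the rest, square to the spindle and meshed fully home near the middle of the thread. Leave the other two lying flat on the rest, well clear of the thread, never force a comb's teeth, and do not disturb the other things on the rest and table.

Things in the scene. Friction and masses are not known exactly. Their poses are not given: they have to be found in the camera images.
- rack_axis (a point): On the axis of the FRONT press spindle (the one next to the beech rest), half-way between the rails, 34 mm above the table. x points level and square from the rest into the thread, y along the spindle, z up. The thread is 40 mm across the crests, 30 mm at the root (5 mm deep), of 9, 10 or 12 mm pitch (changes from job to job), and covers at least 60 mm either side of this point.
- thread_side (a point): Nominal point on the front thread's root facing the rest, 15 mm to -x of rack_axis, same axes and height. Where the grooves lie along y is not known (anywhere within a pitch): find them by feel or eye. Two more spindles lie parallel behind the front one, 58 mm apart, in grey V-rails 80 to 100 mm either side along y, 32 mm high (spindles up to 56 mm). Nothing of the rack moves.
- rest_mid (a point): Middle of the flat top of the fixed beech rest, 30 mm above the table, 130 mm to -x of rack_axis, same axes. The rest is 212 mm deep (x, its far edge 24 mm short of the spindle axis) and 330 mm wide (y). The three comb leaves lie on it; so do a lock ring and a feather key, near its ends in y.
- leaf_a_grip (a point): Middle of the black handle of a loose steel comb leaf lying flat on the rest, teeth towards the front spindle within 0.3 rad; 9 mm above the leaf's underside. Handle 24 mm wide (y), 18 mm high, 63 mm long (x); its middle is 36 mm behind the blade, which is 64 mm wide and 8 mm thick. Leaf 90 mm long, about 160 g. x points to the teeth, z up. Grip it across the 24 mm.
- leaf_a_comb (a point): Middle of the same leaf's line of tooth tips, half-way up the blade (4 mm above its underside), 63 mm ahead of the grip point; on the rest it is level with the spindle axis. Fully home, the tips stand at the thread's root, 15 mm from the spindle axis. A leaf of wrong pitch stops at least 3.5 mm short wherever tried; so does the right one if its teeth meet the crests.
- leaf_a_blade: Toothed blade of the same leaf; origin at the underside, 15 mm behind the tooth tips. Trapezoidal teeth 5 mm long with 0.3 mm flank play, pitch 9, 10 or 12 mm (7, 6 or 5 teeth); each leaf has another pitch and none is marked. The teeth may not bear more than 25 N.
- leaf_b_grip (a point): Middle of the black handle of a loose steel comb leaf lying flat on the rest, teeth towards the front spindle within 0.3 rad; 9 mm above the leaf's underside. Handle 24 mm wide (y), 18 mm high, 63 mm long (x); its middle is 36 mm behind the blade, which is 64 mm wide and 8 mm thick. Leaf 90 mm long, about 160 g. x points to the teeth, z up. Grip it across the 24 mm.
- leaf_b_comb (a point): Middle of the same leaf's line of tooth tips, half-way up the blade (4 mm above its underside), 63 mm ahead of the grip point; on the rest it is level with the spindle axis. Fully home, the tips stand at the thread's root, 15 mm from the spindle axis. A leaf of wrong pitch stops at least 3.5 mm short wherever tried; so does the right one if its teeth meet the crests.
- leaf_b_blade: Toothed blade of the same leaf; origin at the underside, 15 mm behind the tooth tips. Trapezoidal teeth 5 mm long with 0.3 mm flank play, pitch 9, 10 or 12 mm (7, 6 or 5 teeth); each leaf has another pitch and none is marked. The teeth may not bear more than 25 N.
- leaf_c_grip (a point): Middle of the black handle of a loose steel comb leaf lying flat on the rest, teeth towards the front spindle within 0.3 rad; 9 mm above the leaf's underside. Handle 24 mm wide (y), 18 mm high, 63 mm long (x); its middle is 36 mm behind the blade, which is 64 mm wide and 8 mm thick. Leaf 90 mm long, about 160 g. x points to the teeth, z up. Grip it across the 24 mm.
- leaf_c_comb (a point): Middle of the same leaf's line of tooth tips, half-way up the blade (4 mm above its underside), 63 mm ahead of the grip point; on the rest it is level with the spindle axis. Fully home, the tips stand at the thread's root, 15 mm from the spindle axis. A leaf of wrong pitch stops at least 3.5 mm short wherever tried; so does the right one if its teeth meet the crests.
- leaf_c_blade: Toothed blade of the same leaf; origin at the underside, 15 mm behind the tooth tips. Trapezoidal teeth 5 mm long with 0.3 mm flank play, pitch 9, 10 or 12 mm (7, 6 or 5 teeth); each leaf has another pitch and none is marked. The teeth may not bear more than 25 N.
- lock_ring: steel lock ring, 48 mm across and 9 mm high, lying on the beech rest; origin under its centre. Not part of the job.
- key_steel: dark steel feather key, 50 x 12 x 10 mm, lying on the beech rest; origin under its centre. Not part of the job.
- mould_a: wooden cake mould with a handle, about 265 x 85 x 30 mm, on the table; origin under the middle of its block. Not part of the job.
- mould_b: second wooden cake mould, same size, on the table; origin under the middle of its block. Not part of the job.
- bronze_nut: flanged bronze spindle nut, 80 mm across and 46 mm high, on the table; origin under its centre. Not part of the job.
- scraper: dough scraper, steel blade with a wooden back, 130 x 95 mm, lying on the table; origin under its blade. Not part of the job.
- bowl: steel bowl, 150 mm across and 60 mm high, on the table; origin under its centre. Not part of the job.
- oiler: aluminium oil can with a bent brass spout, 64 mm across and 150 mm high, on the table; origin under its centre. Not part of the job.
Things that resemble listed ones, but are neither listed nor needed, are in the scene too. Leave any blue or turquoise look-alike of the part that bears leaf_b_grip alone.

How it is judged:
By the outcome, as a careful person would: the job done as asked, in the order asked, and still so for the second after the job is handed in, with the robot touching nothing.
It also fails if it takes over 72 s, if anything falls off the work surface, if the arm or the gripper's body presses on something with over 40 N, if the wrist force passes 120 N, or if a joint passes its speed limit or range.

## Working session

There is one attempt and no reset: what is moved stays moved. The work goes in short steps, Python scripts to look and compute and a tool call to move; the robot and the scene stay as the last step left them, time stands still between calls to the robot, and variables do not carry over. Pictures are saved under pics/ and viewed, about 8 in all and at most 12, crops included, and the job is handed in when it is done.

Besides the shell and the picture viewer there is one more tool, called after "Request:" as name([rows], argument=value, ...), one row to a line, values as JSON. send_rows: Moves the arm, as the interface text tells. Its arguments: {"type":"object","properties":{"plan":{"type":"array"},"grip_force":{"type":"number"}},"required":["plan"]}

```bash
mkdir -p pics; cat > h.py <<'E'
import numpy as np, cv2
from cell import env
def cam(name,fn=None,crop=None,scale=1):
    im=env.read_camera(name).copy()
    if fn:
        o=im if crop is None else im[crop[1]:crop[3],crop[0]:crop[2]]
        cv2.imwrite('pics/'+fn,cv2.resize(o[...,::-1],None,fx=scale,fy=scale,interpolation=cv2.INTER_CUBIC))
    return im
def ray(c,u,v,z):
    E=np.array(c['extrinsics']);d=E[:3,:3]@np.array([(u-c['cx'])/c['fx'],(v-c['cy'])/c['fy'],1.]);o=E[:3,3]
    return o+d*(z-o[2])/d[2]
def proj(c,p):
    E=np.array(c['extrinsics']);q=E[:3,:3].T@(np.array(p)-E[:3,3])
    return c['fx']*q[0]/q[2]+c['cx'],c['fy']*q[1]/q[2]+c['cy']
E
python3 - <<'E'
from h import *
np.set_printoptions(precision=4,suppress=True)
cam('top','top1.png',scale=1.4); 
c=env.get_calibration('top');print(c)
for q in ['leaf_a_blade','leaf_a_grip','lock_ring','key_steel']:
    for r in env.regions_of('top',q):
        m=r['region'];v,u=np.nonzero(m);print(q,round(r['confidence'],2),r['rect'],m.sum(),u.mean(),v.mean(),ray(c,u.mean(),v.mean(),.038))
cam('scene','sc1.png',scale=1.4)
print(env.get_obs(),env.grip_point_offset)
E
```

```text
{'fx': 539.0438074359741, 'fy': 539.0438074359741, 'cx': 277.379613235269, 'cy': 212.84592852075394, 'extrinsics': array([[-0.0157, -0.9826,  0.185 ,  0.2382],
       [-0.9998,  0.0176,  0.009 , -0.0002],
       [-0.0121, -0.1848, -0.9827,  1.4055],
       [ 0.    ,  0.    ,  0.    ,  1.    ]])}
leaf_a_blade 0.47 [195.8, 197.4, 223.6, 209.2] 216 209.9398148148148 202.7314814814815 [0.5254 0.1869 0.038 ]
leaf_a_blade 0.31 [237.9, 193.7, 262.7, 233.6] 503 250.02186878727633 211.45526838966202 [0.5005 0.083  0.038 ]
leaf_a_grip 0.77 [196.8, 196.2, 224.6, 230.7] 501 207.67664670658684 210.40918163672654 [0.5052 0.1926 0.038 ]
lock_ring 0.44 [198.9, 158.6, 213.7, 178.6] 159 203.50943396226415 168.75471698113208 [0.6168 0.2045 0.038 ]
key_steel 0.73 [234.1, 197.6, 264.4, 234.8] 446 250.6031390134529 212.23318385650225 [0.4984 0.0815 0.038 ]
key_steel 0.41 [293.7, 171.9, 305.2, 189.3] 92 300.6521739130435 180.41304347826087 [ 0.5806 -0.0497  0.038 ]
key_steel 0.31 [168.2, 277.9, 201.3, 313.6] 636 182.05974842767296 296.6698113207547 [0.2855 0.2553 0.038 ]
{'time_s': 0.3, 'qpos': array([-73.2177,  18.4079,  -4.0148,  83.1286,   1.2945,  78.54  ,
        -3.2603]), 'joint_velocities': array([-0.0687, -0.2261, -0.0369, -0.1492,  0.0904,  0.0492,  0.0399]), 'effort': array([  0.0005, -49.0538,  -0.4023, -31.221 ,  -0.0637,   0.0388,
         0.0001]), 'tool_pos': array([0.1789, 0.6247, 0.2222]), 'tool_rot': array([-179.9686,    0.0035,  164.0254]), 'force': array([ 0.6101,  0.5407, -1.0679]), 'wrist_torque': array([-0.081 , -0.0371, -0.0088]), 'grip_width': 0.08673909477301614} 0.0187
```

View pics/top1.png

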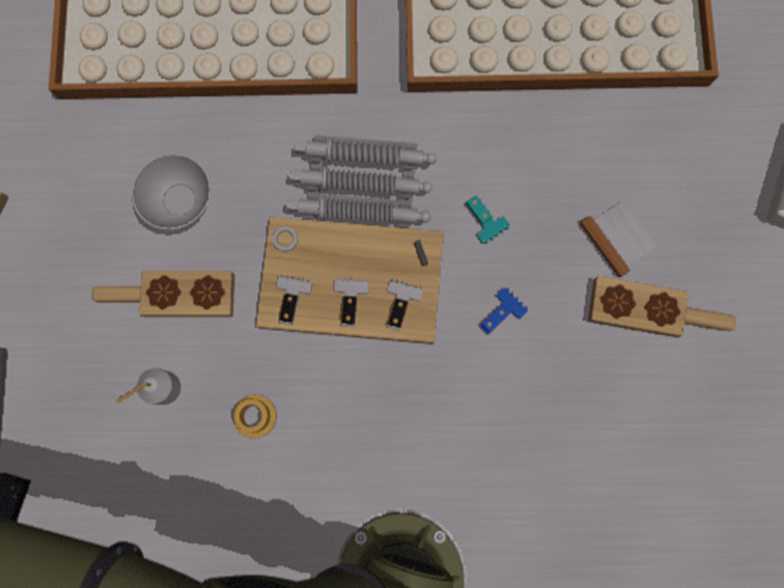

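View pics/sc1.png

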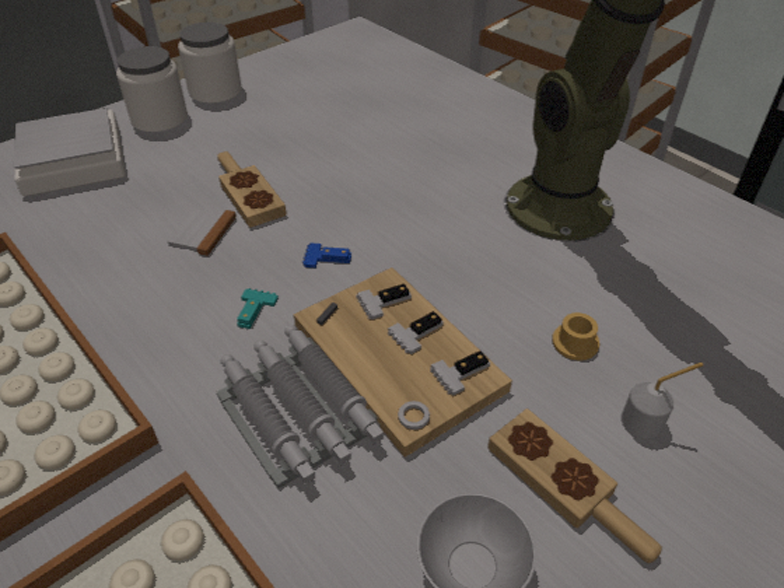

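Top view (784-px scale): three black-handled leaves lie on the rest, with handles near (289,308), (349,309) and (398,313). The blue (503,310) and turquoise (488,220) look-alikes are on the table off the rest, so I'll leave them alone. The front spindle is at row ~212, the ring at (285,238) and the key at (421,253).

```bash
python3 - <<'E'
from h import *
np.set_printoptions(precision=4,suppress=True)
c=env.get_calibration('top')
P=[ray(c,u/1.4,v/1.4,.03)[:2] for u,v in [(270,218),(442,233),(435,343),(257,327)]]
print(np.array(P),np.mean(P,0))
d=P[1]-P[0];print(np.degrees(np.arctan2(*(P[0]-P[1])[::-1])),np.degrees(np.arctan2(*(P[3]-P[2])[::-1])),np.degrees(np.arctan2(*(P[0]-P[3])[::-1])),np.degrees(np.arctan2(*(P[1]-P[2])[::-1])))
for u,v in [(289,308),(349,309),(398,313)]: print(ray(c,u/1.4,v/1.4,.048))
from scipy.spatial.transform import Rotation as R
o=env.get_obs();T=np.eye(4);T[:3,:3]=R.from_euler('xyz',o['tool_rot'],degrees=True).as_matrix();T[:3,3]=o['tool_pos']
w=env.get_calibration('wrist');print(np.linalg.inv(T)@w['extrinsics'],w['fx'],w['cx'],w['cy']);print(T)
E
```

```text
[[ 0.6554  0.2344]
 [ 0.6198 -0.0906]
 [ 0.4116 -0.0718]
 [ 0.4469  0.2556]] [0.5334 0.0819]
83.74604297758626 83.83764064510007 -5.819028800350807 -5.165870489558144
[0.4783 0.1942 0.048 ]
[0.4745 0.0844 0.048 ]
[ 0.4655 -0.0049  0.048 ]
[[-0.0003 -0.966  -0.2586  0.0703]
 [ 1.      0.     -0.0011  0.0007]
 [ 0.0011 -0.2586  0.966  -0.1615]
 [ 0.      0.      0.      1.    ]] 325.50762149123256 280.9526122670897 209.08428260921985
[[-0.9614  0.2752 -0.0001  0.1789]
 [ 0.2752  0.9614 -0.0005  0.6247]
 [-0.0001 -0.0005 -1.      0.2222]
 [ 0.      0.      0.      1.    ]]
```

```bash
cat >> h.py <<'E'
from scipy.spatial.transform import Rotation as R
def pose():
    o=env.get_obs();T=np.eye(4);T[:3,:3]=R.from_euler('xyz',o['tool_rot'],degrees=True).as_matrix();T[:3,3]=o['tool_pos'];return T
def rows(p,yaw,n,grip,turn=0):
    """rows to move straight to p with tool down at yaw (deg), turn: extra 360s"""
    T=pose();y0=np.degrees(np.arctan2(T[1,0],T[0,0]));dy=(yaw-y0+180)%360-180+360*turn
    dp=(np.array(p)-T[:3,3])/n;out=[]
    Rk=T[:3,:3]
    Rt=R.from_euler('xyz',[180,0,yaw-dy],degrees=True).as_matrix()
    lev=R.from_matrix(Rk.T@Rt).as_rotvec()/n
    for k in range(n):
        d=Rk.T@dp;r=np.array([0,0,-np.radians(dy)/n])+(lev if abs(lev).max()>.002 else 0)
        out.append([grip]+[round(float(x),1) for x in d*1000]+[round(float(x),4) for x in r])
        Rk=Rk@R.from_rotvec(r).as_matrix()
    print('dy',dy);[print(o,end=',') for o in out];print()
E
python3 -c "
from h import *
rows([.5,.08,.26],-6,24,60)"
```

```text
dy -170.02536273184703
[60, -19.1, -18.1, -1.6, 0.0, 0.0, 0.1236],[60, -21.2, -15.6, -1.6, 0.0, 0.0, 0.1236],[60, -23.0, -12.9, -1.6, 0.0, 0.0, 0.1236],[60, -24.4, -10.0, -1.6, 0.0, 0.0, 0.1236],[60, -25.4, -6.9, -1.6, 0.0, 0.0, 0.1236],[60, -26.1, -3.7, -1.6, 0.0, 0.0, 0.1236],[60, -26.3, -0.5, -1.6, 0.0, 0.0, 0.1236],[60, -26.2, 2.8, -1.6, 0.0, 0.0, 0.1236],[60, -25.7, 6.0, -1.6, 0.0, 0.0, 0.1236],[60, -24.7, 9.1, -1.6, 0.0, 0.0, 0.1236],[60, -23.4, 12.1, -1.6, 0.0, 0.0, 0.1236],[60, -21.7, 14.9, -1.6, 0.0, 0.0, 0.1236],[60, -19.7, 17.5, -1.6, 0.0, 0.0, 0.1236],[60, -17.4, 19.8, -1.6, 0.0, 0.0, 0.1236],[60, -14.9, 21.8, -1.6, 0.0, 0.0, 0.1236],[60, -12.1, 23.4, -1.6, 0.0, 0.0, 0.1236],[60, -9.1, 24.7, -1.6, 0.0, 0.0, 0.1236],[60, -6.0, 25.7, -1.6, 0.0, 0.0, 0.1236],[60, -2.7, 26.2, -1.6, 0.0, 0.0, 0.1236],[60, 0.5, 26.3, -1.6, 0.0, 0.0, 0.1236],[60, 3.7, 26.1, -1.6, 0.0, 0.0, 0.1236],[60, 6.9, 25.4, -1.6, 0.0, 0.0, 0.1236],[60, 10.0, 24.4, -1.6, 0.0, 0.0, 0.1236],[60, 12.9, 22.9, -1.6, 0.0, 0.0, 0.1236],
```

Request:
send_rows([
  [60,-19,-18,-1.6,0,0,0.1236],
  [60,-21,-15.6,-1.6,0,0,0.1236],
  [60,-23,-13,-1.6,0,0,0.1236],
  [60,-24.4,-10,-1.6,0,0,0.1236],
  [60,-25.4,-7,-1.6,0,0,0.1236],
  [60,-26,-3.7,-1.6,0,0,0.1236],
  [60,-26.3,-0.5,-1.6,0,0,0.1236],
  [60,-26.2,2.8,-1.6,0,0,0.1236],
  [60,-25.7,6,-1.6,0,0,0.1236],
  [60,-24.7,9,-1.6,0,0,0.1236],
  [60,-23.4,12,-1.6,0,0,0.1236],
  [60,-21.7,15,-1.6,0,0,0.1236],
])

```text
time_s: 1.5
tool_pos: [0.3394, 0.3518, 0.242]
tool_rot: [180.0, -0.0, 78.8]
force: [-0.5, 0.3, -0.1]
grip_width: 0.06
```

Request:
send_rows([
  [60,-19.7,17.5,-1.6,0,0,0.1236],
  [60,-17.4,19.8,-1.6,0,0,0.1236],
  [60,-15,21.8,-1.6,0,0,0.1236],
  [60,-12,23.4,-1.6,0,0,0.1236],
  [60,-9,24.7,-1.6,0,0,0.1236],
  [60,-6,25.7,-1.6,0,0,0.1236],
  [60,-2.7,26.2,-1.6,0,0,0.1236],
  [60,0.5,26.3,-1.6,0,0,0.1236],
  [60,3.7,26,-1.6,0,0,0.1236],
  [60,7,25.4,-1.6,0,0,0.1236],
  [60,10,24.4,-1.6,0,0,0.1236],
  [60,13,23,-1.6,0,0,0.1236],
])

```text
time_s: 2.7
tool_pos: [0.5003, 0.0796, 0.2612]
tool_rot: [-180.0, -0.0, -6.2]
force: [0.4, 0.2, 0.2]
grip_width: 0.0601
```

Request:
send_rows([
  [60,0,0,0,0,0,0],
  [60,0,0,0,0,0,0],
])

```text
time_s: 2.9
tool_pos: [0.4999, 0.0804, 0.261]
tool_rot: [-180.0, 0.0, -5.9]
force: [-0.1, 0.2, 0.6]
grip_width: 0.0598
```

```bash
python3 - <<'E'
from h import *
np.set_printoptions(precision=4,suppress=True)
print(pose(),env.get_obs()['qpos'])
c=env.get_calibration('wrist')
im=cam('wrist','w1.png',scale=1.4);np.save('w1.npy',im)
import pickle;pickle.dump(c,open('w1.pkl','wb'))
for q,z in [('leaf_a_blade',.038),('leaf_a_grip',.04),('lock_ring',.034),('key_steel',.04)]:
    for r in env.regions_of('wrist',q):
        m=r['region'];v,u=np.nonzero(m);print(q,round(r['confidence'],2),r['rect'],m.sum(),u.mean(),v.mean(),ray(c,u.mean(),v.mean(),z))
E
```

```text
[[ 0.9946 -0.1036 -0.0001  0.4999]
 [-0.1036 -0.9946  0.0005  0.0804]
 [-0.0002 -0.0005 -1.      0.261 ]
 [ 0.      0.      0.      1.    ]] [ -41.4705   -1.0758   29.1871  100.7539    0.5003   80.1875 -108.3194]
leaf_a_blade 0.8 [162.6, 158.9, 217.4, 182.3] 1141 188.4723926380368 170.45135845749343 [0.5266 0.1881 0.038 ]
leaf_a_grip 0.67 [122.9, 2.6, 420.5, 235.4] 44877 275.2289814381532 131.4321144461528 [0.5607 0.0809 0.04  ]
leaf_a_grip 0.56 [158.7, 154.0, 213.9, 233.5] 2401 187.52811328613078 187.70595585172845 [0.5065 0.1922 0.04  ]
lock_ring 0.91 [135.7, 73.1, 180.5, 115.5] 1018 158.35854616895875 94.23673870333988 [0.6148 0.2078 0.034 ]
key_steel 0.84 [373.2, 72.1, 397.3, 123.3] 531 386.19585687382295 99.84934086629002 [ 0.5819 -0.046   0.04  ]
```

View pics/w1.png

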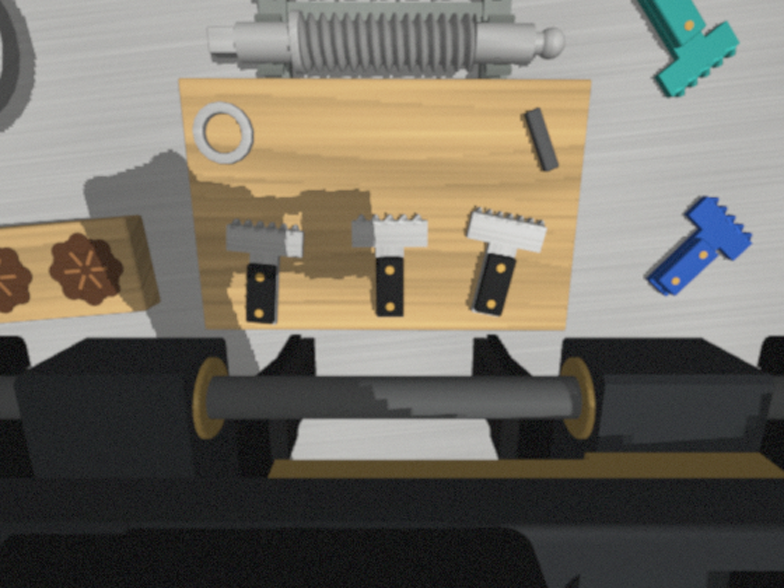

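The wrist view shows three leaves (the handles at (262,293), (390,285) and (495,284) are the ones I want), the front thread spanning columns 298–475 at row 42, the ring at (222,133) and the key at (541,140). The turquoise and blue look-alikes are off the rest. Next I'll rectify the thread and teeth for a closer look.

```bash
python3 - <<'E'
from h import *
import pickle
np.set_printoptions(precision=4,suppress=True)
c=pickle.load(open('w1.pkl','rb'));im=np.load('w1.npy')
k=[(180,79),(590,81),(565,329),(206,328)]
P=np.array([ray(c,u/1.4,v/1.4,.03)[:2] for u,v in k]);m=P.mean(0)
ang=lambda a,b:np.degrees(np.arctan2(*(b-a)[::-1]))
print(P,m,ang(P[1],P[0])-90,ang(P[2],P[3])-90,ang(P[3],P[0]),ang(P[2],P[1]),np.linalg.norm(P[0]-P[1]),np.linalg.norm(P[1]-P[2]))
yaw=np.radians((ang(P[1],P[0])-90+ang(P[2],P[3])-90)/2)
X=np.array([np.cos(yaw),np.sin(yaw)]);Y=np.array([-X[1],X[0]])
def rect(x0,x1,y0,y1,z,s=4):  # image rows: x from x1 down to x0; cols: y from y1 to y0 
    ys=np.arange(y1,y0,-1/s/1000);xs=np.arange(x1,x0,-1/s/1000)
    W=m+xs[:,None,None]*X+ys[None,:,None]*Y
    W=np.concatenate([W,np.full(W.shape[:2]+(1,),z)],2)
    E=np.array(c['extrinsics']);q=(W-E[:3,3])@E[:3,:3]
    return cv2.remap(im,(c['fx']*q[...,0]/q[...,2]+c['cx']).astype('f4'),(c['fy']*q[...,1]/q[...,2]+c['cy']).astype('f4'),cv2.INTER_CUBIC)
a=rect(.105,.155,-.1,.1,.054);b=rect(-.07,.02,-.1,.0,.038);d=rect(-.07,.02,-.02,.16,.038)
b=rect(-.08,.02,-.1,.14,.038,3)
cv2.imwrite('pics/r1.png',np.vstack([cv2.copyMakeBorder(a,0,8,0,0,0),cv2.resize(b,(800,333))])[...,::-1])
for xx in (.125,.13,.135):
    p=rect(xx-.001,xx+.001,-.055,.055,.054,4).mean((0,2));p=p-cv2.GaussianBlur(p[None],(0,0),30)[0]
    t=np.arange(len(p))/4
    S=[(abs(np.sum(p*np.exp(2j*np.pi*t/L))),L) for L in np.arange(7,14,.1)]
    print(xx,sorted(S)[-3:])
E
```

```text
[[ 0.6578  0.2341]
 [ 0.6226 -0.089 ]
 [ 0.4156 -0.0677]
 [ 0.4506  0.2572]] [0.5366 0.0836] -6.21678395036048 -6.147811404538288 -6.37691547589324 -5.863899378617549 0.32494901766070616 0.20801469351967591
0.125 [(np.float64(5797.564269688343), np.float64(8.999999999999993)), (np.float64(5804.089185721571), np.float64(8.799999999999994)), (np.float64(5982.421767333513), np.float64(8.899999999999993))]
0.13 [(np.float64(5241.947640300282), np.float64(8.799999999999994)), (np.float64(5340.760367453588), np.float64(8.999999999999993)), (np.float64(5456.850972100344), np.float64(8.899999999999993))]
0.135 [(np.float64(4635.452930331277), np.float64(8.999999999999993)), (np.float64(4671.3338191859075), np.float64(8.799999999999994)), (np.float64(4799.7674144908915), np.float64(8.899999999999993))]
```

View pics/r1.png

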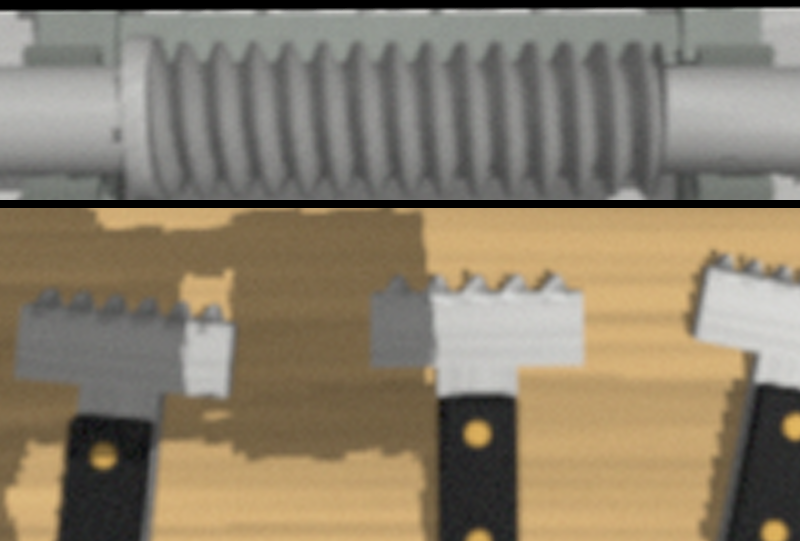

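Thread pitch measures about 9 mm. The left leaf has 6 teeth (10 mm) and the middle one 5 (12 mm). The right one, cut off here, should be the 7-tooth leaf. I'll locate it and check in a close crop.

```bash
cat >> h.py <<'E'
YAW=-6.18
M=np.array([.5366,.0836])
Xr=np.array([np.cos(np.radians(YAW)),np.sin(np.radians(YAW))]);Yr=np.array([-Xr[1],Xr[0]])
def rect(im,c,x0,x1,y0,y1,z,s=4):
    ys=np.arange(y1,y0,-1/s/1000);xs=np.arange(x1,x0,-1/s/1000)
    W=M+xs[:,None,None]*Xr+ys[None,:,None]*Yr
    W=np.concatenate([W,np.full(W.shape[:2]+(1,),z)],2)
    E=np.array(c['extrinsics']);q=(W-E[:3,3])@E[:3,:3]
    return cv2.remap(im,(c['fx']*q[...,0]/q[...,2]+c['cx']).astype('f4'),(c['fy']*q[...,1]/q[...,2]+c['cy']).astype('f4'),cv2.INTER_CUBIC)
def w2r(p): d=np.array(p)[:2]-M;return np.array([d@Xr,d@Yr])
def r2w(x,y): return M+x*Xr+y*Yr
def handle(im,c,x0,x1,y0,y1,s=4):
    a=rect(im,c,x0,x1,y0,y1,.048,s)
    m=(a.max(2)<70).astype('u1')
    m=cv2.morphologyEx(m,cv2.MORPH_CLOSE,np.ones((25,25)))
    n,l,st,ce=cv2.connectedComponentsWithStats(m);i=1+np.argmax(st[1:,4])
    cn,_=cv2.findContours((l==i).astype('u1'),0,2);(cx,cy),(w,h),an=cv2.minAreaRect(max(cn,key=cv2.contourArea))
    if w>h: w,h,an=h,w,an+90
    an=(an+45)%180-45
    return x1-cy/s/1000,y1-cx/s/1000,w/s,h/s,-an if abs(an)<45 else 90-an   # rest x,y, mm, angle deg (+ccw)
E
python3 - <<'E'
from h import *
import pickle
c=pickle.load(open('w1.pkl','rb'));im=np.load('w1.npy')
for y0,y1 in [(-.13,-.05),(-.03,.05),(.07,.14)]:
    h=handle(im,c,-.1,-.02,y0,y1);print(h,r2w(h[0],h[1]))
a=rect(im,c,-.09,.02,-.14,-.04,.038,6);cv2.imwrite('pics/c1.png',a[...,::-1])
E
```

```text
(-0.05760577011108399, -0.09152884674072266, 24.61257553100586, 50.597965240478516, -11.309932708740234) [ 0.46947571 -0.00119554]
(-0.05990910720825196, -0.003134571075439449, 22.39086151123047, 50.89717483520508, 0.6030960083007812) [0.4767016 0.086933 ]
(-0.06606151962280274, 0.10566656875610353, 25.254772186279297, 51.44578552246094, -5.440331935882568) [0.48229764 0.19576417]
```

View pics/c1.png

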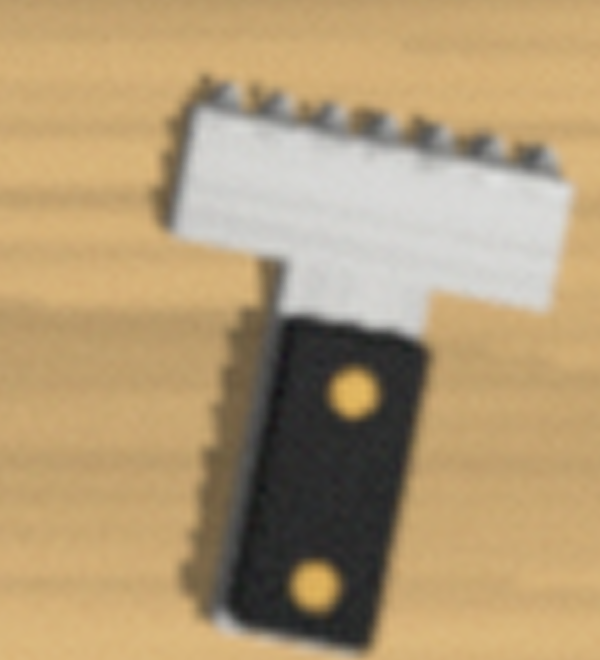

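The crop confirms 7 teeth on the right leaf, so it has a 9 mm pitch and matches the thread. Next I'll move over its handle.

```bash
python3 -c "
from h import *
p=r2w(-.0605,-.0915);print(p)
rows([*p,.11],YAW-11.2,7,50)"
```

```text
[ 0.4666014  -0.00085529]
dy -11.582561297714108
[50, -3.5, 12.2, 21.6, 0.0, 0.0, 0.0289],[50, -3.1, 12.3, 21.6, 0.0, 0.0, 0.0289],[50, -2.8, 12.4, 21.6, 0.0, 0.0, 0.0289],[50, -2.4, 12.5, 21.6, 0.0, 0.0, 0.0289],[50, -2.0, 12.5, 21.6, 0.0, 0.0, 0.0289],[50, -1.7, 12.6, 21.6, 0.0, 0.0, 0.0289],[50, -1.3, 12.6, 21.6, 0.0, 0.0, 0.0289],
```

Request:
send_rows([
  [50,-3.5,12.2,21.6,0,0,0.029],
  [50,-3,12.3,21.6,0,0,0.029],
  [50,-2.8,12.4,21.6,0,0,0.029],
  [50,-2.4,12.5,21.6,0,0,0.029],
  [50,-2,12.5,21.6,0,0,0.029],
  [50,-1.7,12.6,21.6,0,0,0.029],
  [50,-1.3,12.6,21.6,0,0,0.029],
  [50,0,0,0,0,0,0],
  [50,0,0,0,0,0,0],
])

```text
time_s: 4.05
tool_pos: [0.4671, -0.0012, 0.1102]
tool_rot: [-180.0, -0.0, -17.5]
force: [-0.4, 1.2, 0.2]
grip_width: 0.0499
```

```bash
python3 - <<'E'
from h import *
np.set_printoptions(precision=4,suppress=True)
T=pose();print(T[:3,3],env.get_obs()['tool_rot'],w2r(T[:3,3]))
c=env.get_calibration('wrist')
im=cam('wrist','w2.png',scale=1.4)
print(handle(im,c,-.1,-.02,-.13,-.05))
E
```

```text
[ 0.4671 -0.0012  0.1102] [-179.9786   -0.0017  -17.4924] [-0.0599 -0.0918]
(-0.05748077011108399, -0.09365385055541992, 23.337820053100586, 51.872718811035156, -11.309932708740234)
```

View pics/w2.png

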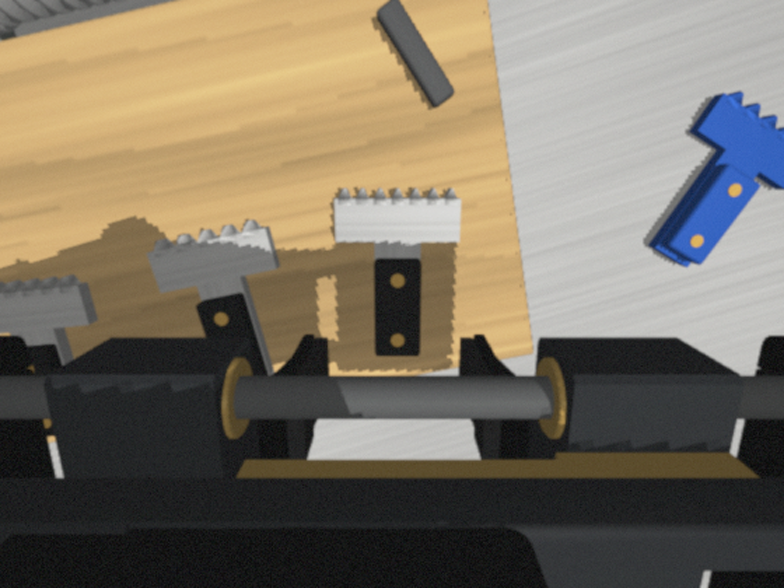

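The open jaws straddle the chosen handle (view (398,305)), which runs parallel to them and sits about 2 mm to the right. The handle is free of its neighbours. I'll descend and grip.

Request:
send_rows([
  [50,0,1,18,0,0,0],
  [50,0,0.8,18,0,0,0],
  [50,0,0,18,0,0,0],
  [50,0,0,14,0,0,0],
  [50,0,0,6,0,0,0],
  [50,0,0,3,0,0,0],
  [50,0,0,0,0,0,0],
])

```text
time_s: 4.8
tool_pos: [0.4671, -0.0032, 0.0334]
tool_rot: [-180.0, -0.1, -17.5]
force: [-0.1, 0.0, 0.3]
grip_width: 0.0501
```

Request:
send_rows([
  [20,0,0,0,0,0,0],
  [20,0,0,0,0,0,0],
  [20,0,0,0,0,0,0],
  [20,0,0,0,0,0,0],
  [20,0,0,0,0,0,0],
  [20,0,0,0,0,0,0],
], grip_force=30)

```text
time_s: 5.4
tool_pos: [0.4666, -0.0035, 0.033]
tool_rot: [-180.0, -0.0, -17.6]
force: [-0.8, -0.2, 1.2]
grip_width: 0.0234
```

```bash
python3 -c "
from h import *
T=pose();print(T[:3,3],env.get_obs()['tool_rot'],env.get_obs()['force'],w2r(T[:3,3]))
p=r2w(.03,0)
rows([*p,.058],YAW,10,20)"
```

```text
[ 0.46659326 -0.00347209  0.03297027] [-1.79974352e+02 -1.33994373e-02 -1.75644234e+01] [-0.76597399 -0.17374283  1.20702306] [-0.06022639 -0.09410247]
dy 11.384423407283919
[20, 7.0, -11.0, -2.5, 0.0, 0.0, -0.0199],[20, 7.2, -10.9, -2.5, 0.0, 0.0, -0.0199],[20, 7.4, -10.7, -2.5, 0.0, 0.0, -0.0199],[20, 7.6, -10.6, -2.5, 0.0, 0.0, -0.0199],[20, 7.8, -10.4, -2.5, 0.0, 0.0, -0.0199],[20, 8.0, -10.3, -2.5, 0.0, 0.0, -0.0199],[20, 8.2, -10.1, -2.5, 0.0, 0.0, -0.0199],[20, 8.4, -9.9, -2.5, 0.0, 0.0, -0.0199],[20, 8.6, -9.8, -2.5, 0.0, 0.0, -0.0199],[20, 8.8, -9.6, -2.5, 0.0, 0.0, -0.0199],
```

Request:
send_rows([
  [20,0,0,-8,0,0,0],
  [20,0,0,-10,0,0,0],
  [20,7,-11,-7,0,0,-0.02],
  [20,7.2,-10.9,0,0,0,-0.02],
  [20,7.4,-10.7,0,0,0,-0.02],
  [20,7.6,-10.6,0,0,0,-0.02],
  [20,7.8,-10.4,0,0,0,-0.02],
  [20,8,-10.3,0,0,0,-0.02],
  [20,8.2,-10,0,0,0,-0.02],
  [20,8.4,-10,0,0,0,-0.02],
  [20,8.6,-9.8,0,0,0,-0.02],
  [20,8.8,-9.6,0,0,0,-0.02],
])

```text
time_s: 6.6
tool_pos: [0.5667, 0.0811, 0.0577]
tool_rot: [-180.0, 0.0, -6.0]
force: [0.4, -0.9, -1.6]
grip_width: 0.0235
```

Request:
send_rows([
  [20,0,0,10,0,0,0],
  [20,0,0,8,0,0,0],
  [20,0,0,4,0,0,0],
  [20,0,0,1.5,0,0,0],
  [20,0,0,0,0,0,0],
])

```text
time_s: 7.1
tool_pos: [0.5654, 0.0799, 0.034]
tool_rot: [180.0, 0.0, -6.2]
force: [0.8, -0.1, -1.4]
grip_width: 0.0236
```

```bash
python3 - <<'E'
from h import *
T=pose();print(T[:3,3],env.get_obs()['tool_rot'],env.get_obs()['force'],w2r(T[:3,3]))
c=env.get_calibration('wrist')
im=cam('wrist');np.save('w3.npy',im)
a=rect(im,c,.07,.15,-.06,.06,.036,6);cv2.imwrite('pics/r3.png',a[...,::-1])
E
```

```text
[0.56542265 0.07989607 0.03395176] [ 1.79987711e+02  3.93774268e-02 -6.15203427e+00] [ 0.766645   -0.09736618 -1.39080829] [ 0.02905389 -0.00057958]
```

View pics/r3.png

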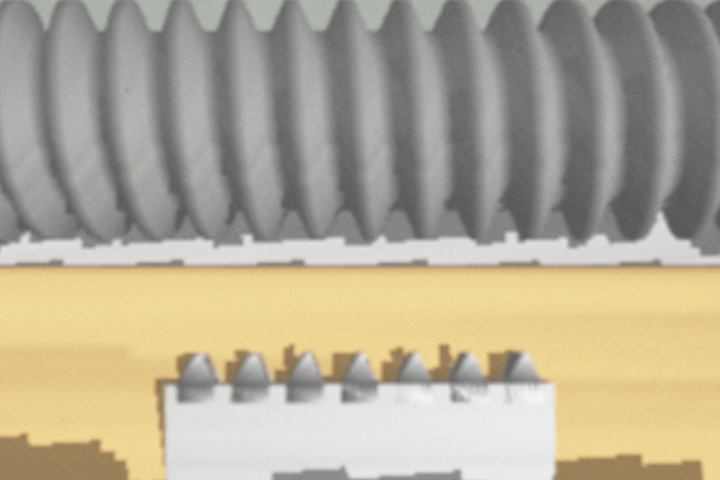

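Thread and teeth show the same spacing (~53.5 px = 9 mm), and the comb is square to the thread. Crests sit at columns 318, 372 and 425 (row 240), teeth at 306, 360 and 414 (tips at row 352). The comb therefore needs about 2.5 mm to the left, about 18.7 mm forward to the crests, and 5 mm more to be home. First I'll approach to just short of the crests.

Request:
send_rows([
  [20,4,-1.2,0.4,0,0,0],
  [20,5,-1.3,0.4,0,0,0],
  [20,4,0,0,0,0,0],
  [20,3,0,0,0,0,0],
  [20,1,0,0,0,0,0],
  [20,0,0,0,0,0,0],
  [20,0,0,0,0,0,0],
])

```text
time_s: 7.85
tool_pos: [0.5829, 0.081, 0.0334]
tool_rot: [180.0, 0.0, -6.1]
force: [-0.7, 0.1, -2.2]
grip_width: 0.0236
```

```bash
python3 - <<'E'
from h import *
T=pose();print(T[:3,3],env.get_obs()['tool_rot'],env.get_obs()['force'],w2r(T[:3,3]))
c=env.get_calibration('wrist')
im=cam('wrist');np.save('w4.npy',im)
a=rect(im,c,.08,.14,-.04,.04,.035,10);cv2.imwrite('pics/r4.png',a[...,::-1])
E
```

```text
[0.58293441 0.08101045 0.03338388] [ 1.79998528e+02  1.58128831e-02 -6.11250138e+00] [-0.71516545  0.14761554 -2.19645221] [0.04634391 0.00241351]
```

View pics/r4.png

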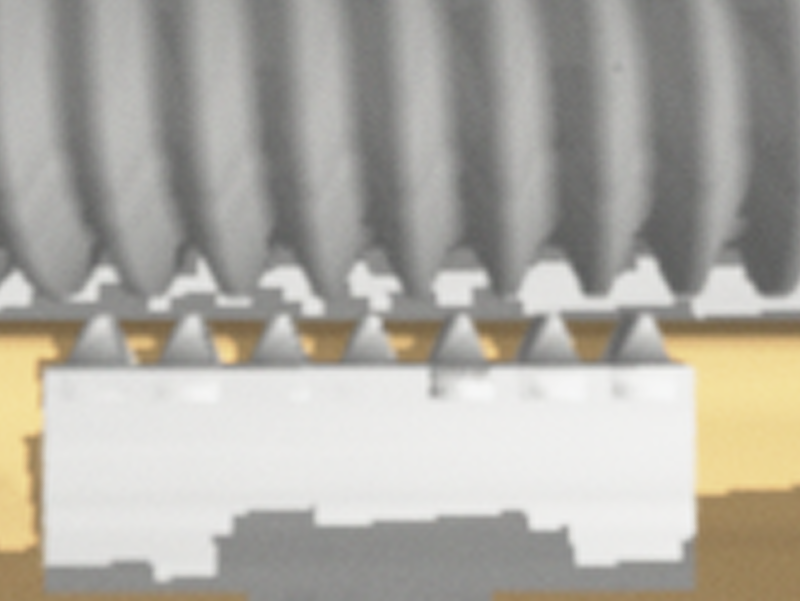

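The teeth (columns 103…643) line up with the groove centres (106…642) to within about 0.3 mm. The tips are about 2 mm short of the crests, so home is about 7 mm ahead. I'll creep forward and watch the force.

Request:
send_rows([
  [20,1,0.2,0,0,0,0],
  [20,1,0,0,0,0,0],
  [20,0.7,0,0,0,0,0],
  [20,0.5,0,0,0,0,0],
  [20,0.3,0,0,0,0,0],
  [20,0,0,0,0,0,0],
])

```text
time_s: 8.5
tool_pos: [0.5866, 0.0806, 0.0334]
tool_rot: [-180.0, -0.0, -6.1]
force: [-0.2, -0.2, -1.5]
grip_width: 0.0238
```

Request:
send_rows([
  [20,0.5,0,0,0,0,0],
  [20,0.5,0,0,0,0,0],
  [20,0,0,0,0,0,0],
])

```text
time_s: 8.8
tool_pos: [0.5876, 0.0804, 0.0335]
tool_rot: [-180.0, -0.0, -6.1]
force: [0.0, -0.2, -1.7]
grip_width: 0.0236
```

```bash
python3 -c "
from h import *
T=pose();print(T[:3,3],env.get_obs()['force'],w2r(T[:3,3]))"
```

```text
[0.58764357 0.08042193 0.03349828] [ 0.01747867 -0.23674415 -1.65916019] [0.05108906 0.00233536]
```

Request:
send_rows([
  [20,0.4,0,0.2,0,0,0],
  [20,0.4,0,0,0,0,0],
  [20,0,0,0,0,0,0],
])

```text
time_s: 9.1
tool_pos: [0.5884, 0.0803, 0.0333]
tool_rot: [-180.0, -0.0, -6.1]
force: [0.8, 0.8, -1.6]
grip_width: 0.0238
```

Request:
send_rows([
  [20,0.3,0,0.2,0,0,0],
  [20,0.3,0,0,0,0,0],
  [20,0,0,0,0,0,0],
])

```text
time_s: 9.4
tool_pos: [0.589, 0.0803, 0.0331]
tool_rot: [-180.0, -0.0, -6.1]
force: [-0.6, 0.5, -1.7]
grip_width: 0.0239
```

```bash
python3 -c "
from h import *
T=pose();print(T[:3,3],env.get_obs()['force'],w2r(T[:3,3]))"
```

```text
[0.58898903 0.08027834 0.03313485] [-0.56574412  0.48236582 -1.7052528 ] [0.05244216 0.00233745]
```

Request:
send_rows([
  [20,0.2,0,0.1,0,0,0],
  [20,0.2,0,0.1,0,0,0],
  [20,0,0,0,0,0,0],
])

```text
time_s: 9.7
tool_pos: [0.5892, 0.0803, 0.033]
tool_rot: [-180.0, 0.0, -6.1]
force: [-0.9, -0.1, 1.5]
grip_width: 0.0238
```

Request:
send_rows([
  [20,0.2,0,0,0,0,0],
  [20,0.1,0,0,0,0,0],
  [20,0,0,0,0,0,0],
])

```text
time_s: 10.0
tool_pos: [0.5894, 0.0803, 0.033]
tool_rot: [-180.0, 0.0, -6.1]
force: [-3.9, 0.2, 3.6]
grip_width: 0.0237
```

```bash
python3 -c "
from h import *
T=pose();print(T[:3,3],env.get_obs()['force'],w2r(T[:3,3]))
im=cam('wrist');c=env.get_calibration('wrist')
a=rect(im,c,.08,.14,-.04,.04,.035,10);cv2.imwrite('pics/r5.png',a[...,::-1])"
```

```text
[0.58941743 0.08028512 0.03302276] [-3.93749017  0.19214516  3.60795745] [0.05286734 0.00239031]
```

View pics/r5.png

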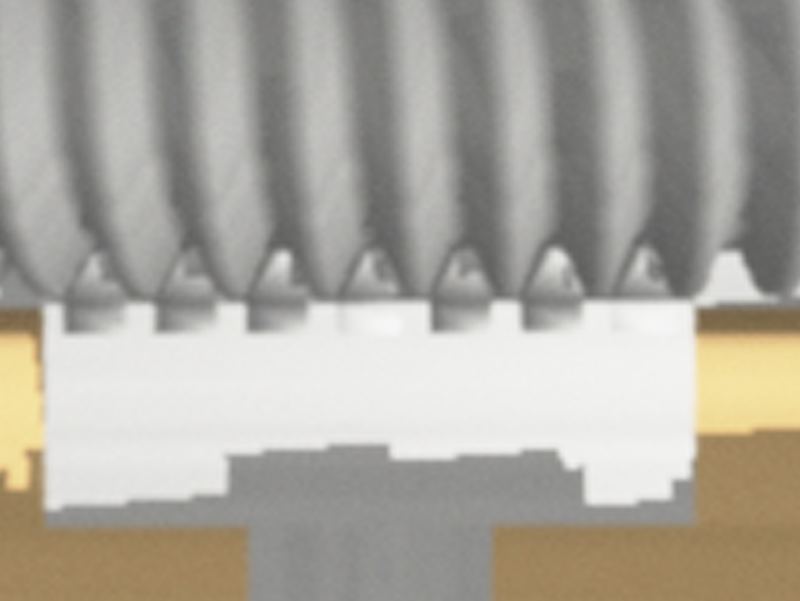

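Teeth are fully in the grooves: the crest line (row ~297) meets the blade edge (row 300), and 4 N is building. I'll nudge slightly to confirm the hard stop.

Request:
send_rows([
  [20,0.15,0,-0.1,0,0,0],
  [20,0.15,0,0,0,0,0],
  [20,0,0,0,0,0,0],
])

```text
time_s: 10.35
tool_pos: [0.5895, 0.0803, 0.033]
tool_rot: [-180.0, 0.1, -6.1]
force: [-4.8, -0.2, 4.6]
grip_width: 0.0237
```

```bash
python3 -c "
from h import *
T=pose();print(T[:3,3],env.get_obs()['force'],w2r(T[:3,3]))"
```

```text
[0.58953706 0.08028598 0.03304609] [-4.84843625 -0.17826419  4.57671617] [0.05298619 0.00240403]
```

Request:
send_rows([
  [20,0.2,0,-0.3,0,0,0],
  [20,0.2,0,0,0,0,0],
  [20,0,0,0,0,0,0],
])

```text
time_s: 10.65
tool_pos: [0.5897, 0.0802, 0.0331]
tool_rot: [-180.0, 0.1, -6.1]
force: [-6.1, 0.5, 4.3]
grip_width: 0.0238
```

```bash
python3 -c "
from h import *
T=pose();print(T[:3,3],env.get_obs()['force'],w2r(T[:3,3]))"
```

```text
[0.58968053 0.08024172 0.03305739] [-6.0739469   0.46805178  4.29941629] [0.05313358 0.00237547]
```

Request:
send_rows([
  [20,0.3,0,-0.2,0,0,0],
  [20,0.3,0,0,0,0,0],
  [20,0.3,0,0,0,0,0],
  [20,0,0,0,0,0,0],
  [20,0,0,0,0,0,0],
])

```text
time_s: 11.15
tool_pos: [0.5897, 0.0802, 0.033]
tool_rot: [180.0, 0.2, -6.1]
force: [-7.3, 0.9, 5.4]
grip_width: 0.024
```

```bash
python3 - <<'E'
from h import *
T=pose();print(T[:3,3],env.get_obs()['force'],w2r(T[:3,3]),env.get_obs()['tool_rot'])
im=cam('wrist');c=env.get_calibration('wrist')
a=rect(im,c,.08,.14,-.04,.04,.035,10);cv2.imwrite('pics/r6.png',a[...,::-1])
g=a.astype(float).mean(2)
for u in (60,150,330,510,600,685): # blade edge: biggest rise near the blade
    p=g[270:330,u-2:u+3].mean(1);print(u,270+np.argmax(np.diff(p)))
# rear edge of blade to thread
E
```

```text
[0.58967003 0.08022782 0.03302761] [-7.26049136  0.88317053  5.36515135] [0.05312464 0.00236053] [179.99530982   0.19019822  -6.10170022]
60 301
150 301
330 301
510 296
600 297
685 296
```

View pics/r6.png

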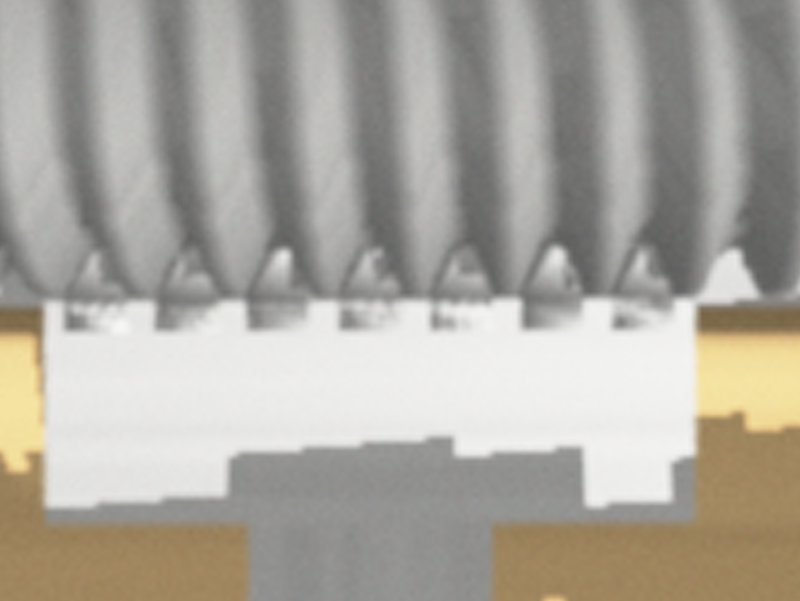

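The tool has stopped: 0.9 mm more command gave no travel at 7 N, and the blade edge sits on the crests with its rear edge square at row 522 on both sides. I'll relax the push, release and lift straight up.

Request:
send_rows([
  [20,-0.4,0,0,0,0,0],
  [20,-0.4,0,0,0,0,0],
  [20,-0.2,0,0,0,0,0],
  [20,0,0,0,0,0,0],
])

```text
time_s: 11.6
tool_pos: [0.5897, 0.0803, 0.0331]
tool_rot: [180.0, 0.1, -6.1]
force: [-5.1, -0.2, 0.7]
grip_width: 0.0235
```

Request:
send_rows([
  [30,0,0,0,0,0,0],
  [36,0,0,0,0,0,0],
  [45,0,0,0,0,0,0],
  [45,0,0,0,0,0,0],
  [45,0,0,0,0,0,0],
], grip_force=5)

```text
time_s: 12.1
tool_pos: [0.5906, 0.0801, 0.0336]
tool_rot: [-180.0, -0.0, -6.1]
force: [1.0, -0.5, 0.7]
grip_width: 0.0438
```

Request:
send_rows([
  [45,0,0,-4,0,0,0],
  [45,0,0,-10,0,0,0],
  [45,0,0,-15,0,0,0],
  [45,0,0,-20,0,0,0],
  [45,0,0,-20,0,0,0],
  [45,0,0,0,0,0,0],
  [45,0,0,0,0,0,0],
])

```text
time_s: 12.8
tool_pos: [0.5908, 0.0803, 0.1036]
tool_rot: [-179.9, -0.1, -6.1]
force: [-1.0, 0.5, -0.2]
grip_width: 0.045
```

```bash
python3 - <<'E'
from h import *
T=pose();print(T[:3,3],w2r(T[:3,3]))
im=cam('wrist');c=env.get_calibration('wrist')
a=rect(im,c,.02,.14,-.06,.06,.035,5);cv2.imwrite('pics/r7.png',a[...,::-1])
print(handle(im,c,.0,.09,-.04,.04))
E
```

```text
[0.59079096 0.08028999 0.10363096] [0.05423237 0.00254301]
(0.055249999999999994, 0.0026250000000000023, 22.75, 51.0, -0.0)
```

View pics/r7.png

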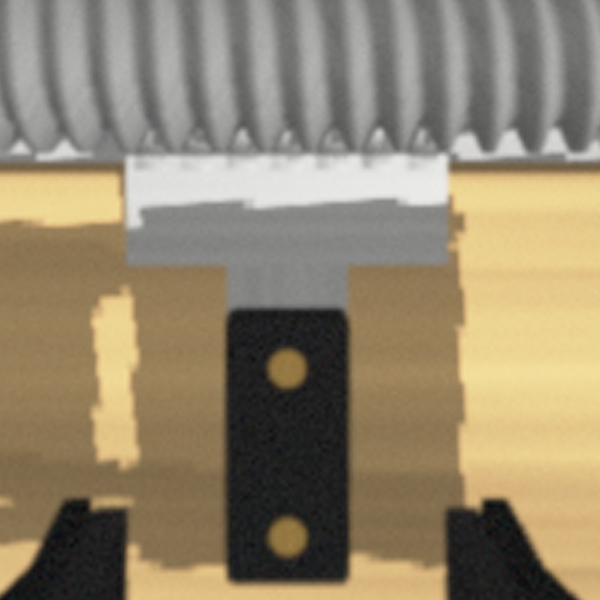

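The released leaf lies flat and square (handle columns 228–348 vertical), with its blade edge against the crests (row ~155) and 2.5 mm from the thread middle. I'll raise the arm, take a last look and hand in.

Request:
send_rows([
  [45,0,0,-40,0,0,0],
  [45,0,0,-40,0,0,0],
  [45,-20,0,-40,0,0,0],
  [45,-20,0,-20,0,0,0],
  [45,-20,0,0,0,0,0],
  [45,0,0,0,0,0,0],
  [45,0,0,0,0,0,0],
])

```text
time_s: 13.55
tool_pos: [0.5303, 0.0866, 0.2417]
tool_rot: [180.0, 0.0, -6.1]
force: [0.6, -0.3, 0.2]
grip_width: 0.0455
```

```bash
python3 - <<'E'
from h import *
im=cam('wrist','w8.png',scale=1.4);c=env.get_calibration('wrist')
for y0,y1,x0,x1 in [(-.03,.05,-.1,-.02),(.07,.14,-.1,-.02),(-.04,.04,.015,.09)]: print(handle(im,c,x0,x1,y0,y1))
for q,z in [('lock_ring',.034),('key_steel',.04)]:
    for r in env.regions_of('wrist',q)[:1]:
        v,u=np.nonzero(r['region']);print(q,ray(c,u.mean(),v.mean(),z))
E
```

```text
(-0.05868047332763672, -0.0037178306579589843, 22.440528869628906, 51.254676818847656, 0.5161666870117188)
(-0.06983047485351562, 0.1169737014770508, 46.0178337097168, 63.6974983215332, -5.1021647453308105)
(0.05475000381469726, 0.0026250000000000023, 22.249996185302734, 49.99999237060547, -0.0)
lock_ring [0.61500883 0.2076344  0.034     ]
key_steel [ 0.58324548 -0.04592096  0.04      ]
```

View pics/w8.png

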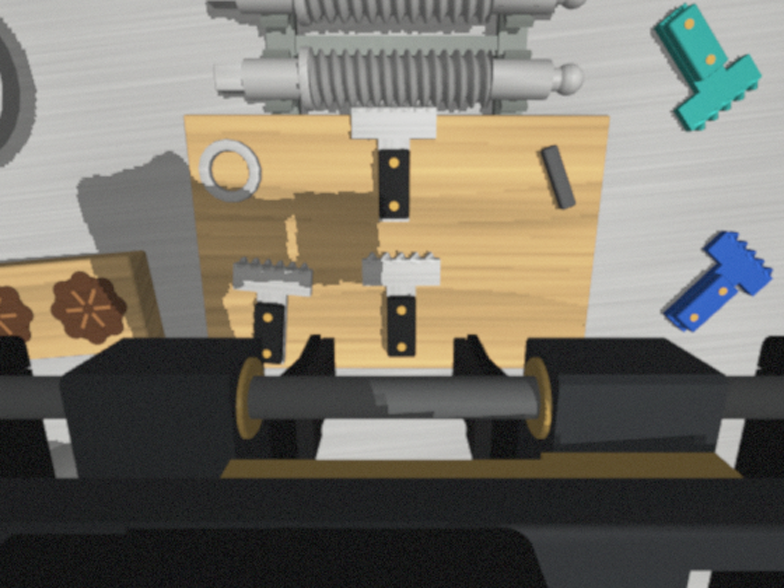

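The final view shows the fitting leaf meshed at mid-thread (394,123). The other two leaves (272,285 and 402,285), the ring and the key are all where they started.

```bash
python3 -c "
from h import *
print(env.sign_off())"
```

```text
the job is handed in; nothing more can be done
None
```

The right-hand leaf, with 7 teeth at 9 mm pitch, fits the front spindle. I left it flat on the rest, meshed fully home and square, about 2.5 mm from mid-thread, and handed the job in at about 14 s.

**Not done as asked:** I meshed only that one leaf. I ruled out the other two by eye: they have 6 teeth (10 mm) and 5 teeth (12 mm), and the thread measured about 8.9 mm pitch. They were never tried against the thread or moved.

**Meshing:** the teeth entered the grooves with no noticeable force and stopped hard at full depth. The highest force read was about 7 N along the push, against the 25 N limit. The blade edge sat on the thread crests.

**Last checks:**
- **Fitting leaf:** after release it measured 0° off square, in the same place.
- **Ring and key:** unchanged within about 1.5 mm.
- **Middle leaf:** unchanged within about 1.5 mm.
- **Left leaf:** the final automatic measurement was unusable because the gripper merged into the outline (46 mm wide instead of 24). The picture shows it where it started.
- **Tooth line:** one edge reading suggested about 0.5° of tilt, but the blade's rear edge and the handle both read square.

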